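Test the bench safety switch, then hold up the LED bar

TASK

Before the LED bar is handled, prove the bench's safety switch: press its blue test button so that the orange-tipped lever drops, then lift the lever all the way back up to where it stood and let go of it. Then grip the LED bar with the yellow ends, lift it out of its two wooden rests until it is at least 10 cm higher than it lay, and keep it there level and still: the program finishes while the gripper is holding the bar in the air. Leave everything else on the table where it is.

Things in the scene. Friction and masses are not known exactly. Their poses are not given: they have to be found in the camera images.
- switch_box: The safety switch: a grey box fixed to the table, 80 (x) x 120 (y) x 50 high mm, with a blue round test button and an orange-tipped lever side by side on its top. Origin: centre of its underside; z up. Its -x side is its front: the lever drops towards it. It may stand to the left or to the right of the robot. Lever hinge at (0, -27, 36) mm, centre of the button at (0, 28) mm in its frame.
- button_top (a point): Centre of the top face of the blue test button, 22 mm across, 60 mm above the table (10 mm proud of the box). It is pressed straight down; full travel 6 mm, 1.2 N at first touch to 3.6 N fully down, and it springs back. The lever drops after about 3.5 mm, so press it fully.
- test_button (a joint): Travel of the test button in m: 0 released, 0.006 fully pressed.
- lever_grip (a point): Middle of the lever's orange grip: a block 14 wide (box y) x 11 x 24 mm (along the lever), its middle 62 mm and its end 72 mm from the hinge; the black stem below it is 10 mm wide. It moves with the lever. The grip can be pinched from above across its 14 mm width.
- lever_hinge (a point): A point on the lever's hinge axis, inside the box, 36 mm above the table, in the plane of the lever's swing. The axis lies along the box's y; the point's axes are those of the box.
- rcd_lever (a joint): Angle of the lever in rad. 0: raised, leaning 0.30 rad past vertical towards the box's +x against its stop; 1.05: dropped, leaning 0.75 rad from vertical towards the box's -x against its stop. So it leans (value - 0.30) rad from vertical to -x. It is held at either stop only by its own weight (50 g): lifted past vertical (0.30) it falls the rest of the way up to 0 by itself, and the other way it drops.
- cradle: The two rests: plywood foot board 100 (x) x 230 (y) x 12 mm fixed to the table, with two upright rests at y = -90 and +90 mm, each 60 (x) x 14 (y) mm, 70 mm high, with a slot 27 mm wide and 10 mm deep in which the bar lies along y, its underside 60 mm above the table. Origin: centre of the board's underside, z up.
- bar_mid (a point): Centre (half-way up) of the LED bar with yellow ends: an aluminium bar 24 (x) x 280 (y, its length) x 22 mm (z), about 0.18 to 0.35 kg, evenly balanced about this point, 71 mm above the table when in the rests. Its axes are those of the bar.
- parts_bin: Red open parts tray fixed to the table, 100 x 130 x 40 mm, on the side opposite the switch box; origin at the centre of its underside. Not to be used.
- tape_roll: Bystander: yellow tape roll lying flat, 90 mm across, 24 mm high. Origin at centre of its underside.
- solder_spool: Bystander: steel-grey spool standing upright, 56 mm across, 42 mm high. Origin at centre of its underside.
- screwdriver: Bystander: screwdriver with a red handle, lying.
- glue_bottle: Bystander: white bottle with a red cap, 48 mm across, 120 mm high. Origin at centre of its underside.
- spare_bar: Bystander: LED bar with black ends, 24 x 250 x 22 mm, lying on the table beyond the rests. Origin at centre of its underside.
- glue_gun: Bystander: dark green glue gun lying on its side, 45 mm high at most. Origin under its barrel.
Things that resemble listed ones, but are neither listed nor needed, are in the scene too. There is more than one size of the switch_box; the job needs the larger.

How it is judged (in metres and radians):
On the way, in this order (a step that is already met when the one before it is completed fails the run):
1. the test button is pressed (value of joint test_button above 0.002 m).
2. the lever has dropped (value of joint rcd_lever above 0.9 rad), for 0.1 s.
3. the lever is lifted back up and let go of (value of joint rcd_lever below 0.1 rad and contact force between rcd_lever and the fingers below 0.05 N), for 0.2 s.
4. the LED bar is lifted clear of its rests, level (height (world z) of bar_mid above 0.161 m and angle between bar_mid's own z axis and vertical below 0.12 rad), for 0.3 s.
At the end, for the whole second after the job is handed in: The bar is held between the fingers, its centre more than 161 mm above the table (90 mm or more higher than it lay), tilted less than 0.12 rad, slower than 20 mm/s and 0.1 rad/s, touching neither rests nor anything else; the lever is up (within 0.1 rad of its stop) and the test button released (all of step 4 and linear speed of led_bar below 0.02 m/s and angular speed of led_bar below 0.1 rad/s and contact force between led_bar and the fingers above 1 N and contact force between led_bar and cradle below 0.05 N and contact force between led_bar and switch_box below 0.05 N and contact force between led_bar and glue_bottle below 0.05 N and value of joint rcd_lever below 0.1 rad and value of joint test_button below 0.001 m); the arm keeps its last pose, push and grip.
It fails at once if a bystander is moved by more than 25 mm (distance of any of tape_roll, solder_spool, screwdriver, glue_bottle, spare_bar, glue_gun from where it was at the start of the episode above 0.025 m).
It fails at once if the bar is tipped by more than 0.4 rad (angle between bar_mid's own z axis and vertical above 0.4 rad).
It fails at once if the bar falls off its rests (height (world z) of bar_mid below 0.055 m).
It also fails if it takes over 54 s, if anything falls off the work surface, if the arm or the gripper's body presses on something with over 40 N, if the wrist force passes 120 N, or if a joint passes its speed limit or range.

ROBOT

A 6-joint arm with a two-finger parallel gripper is mounted at the origin on the work surface. World frame = base frame: x ahead of the robot, y to its left, z up, the work surface at z = 0. Lengths are in mm, angles in rad, forces in N, time in s.
With the tool pointing down it reaches from about 350 to 875 mm from the base axis. Payload 4.2 kg.
Tool frame: the origin (TCP) lies on the mounting face of the last link; the fingertips stand 173 mm ahead of it and the grasp point (between the pads) lies grip_point_offset ahead of it (grip_point_offset is the distance from the TCP to the grasp point, in mm); z points along the fingers, y is the line along which they close (so a half turn about z gives the same grasp; the last joint's range is limited). The gripper opens to 85 mm and grips with 20 to 120 N. Pads are 22 mm wide; open, the fingers measure 114 mm over their backs; the gripper's body (76 mm by 85 mm) begins 54 mm behind the grasp point. The pads swing forward as they close: fully open they stand 13 mm farther back than shut.
Start: joints at [1.433, 0.385, 0.008, 0, -1.194, -0.259], TCP at [241.51, 576.431, 404.712] pointing down, gripper open.
Joint ranges: [-3.14, 3.14], [-1.21, 2.06], [-1.07, 1.41], [-3.16, 2.05], [-2.99, -0.16], [-3.1, 3.1]. Speed limits (rad/s): [2.79, 2.79, 3.14, 3.14, 3.14, 3.14].

INTERFACE

Orientations are given as a unit quaternion [x, y, z, w].
In Python, from bench import read_state, get_image, job_done, recognise, place_of, grip_point_offset gives the robot as it stands. The module is installed in compiled form; this text tells all that it offers.
- The arm moves only by the tool carry_out, never from a script. Its arguments are lists of equal length, an entry for each row: "slide": the shift along the tool's x, y, z in m, a list of three; "roll": the turn about the tool's z in degrees; "claw": the finger opening in m, from 0 to 0.0854. A call has 1 to 8 rows; each row is the pose to reach, as a shift and turn from the pose commanded when the call began, along the tool's axes at that moment; what a row does not reach only later rows make up. A row lasts 1/8 s, in which the tool goes at most 62.5 mm and 10.7 degrees, less where a joint would pass 70% of its speed; a pose out of reach is approached as far as the arm can. A call with a gripper value outside its range is refused whole. The fingers move at their own pace and stop on an object; the grip force is fixed at half the most. Time passes only in rows, so rows that repeat a pose let the fingers close. It gives the time, the measured TCP pose, the force, the opening and the grip force at its end, in the units of the state.
- read_state(): the state, without advancing time (a new reading comes with each control period).
- get_image(name): name is "scene" or "top"; returns a dict with "img" (420x560x3 uint8, red, green, blue), "z_map" (420x560 float32, mm along the optical axis (not along the pixel's ray), 0 where there is no reading), "mtx" (3x3 intrinsics, pixels), "k1" (the pictures are not rectified: a ray, as slopes to the right and down, at radius r is drawn at 1 + k1 r^2 times it, then the intrinsics apply), "world_from_camera" (4x4, takes a point from camera to world coordinates). Camera axes: x right, y up, looking along -z (the intrinsics and any distortion apply to the point x, -y, -z); pixel columns grow to the right and rows downward; lengths in mm; the calibration is good to about 2 mm. A picture is of the moment at which its call begins.
- job_done(): hands the job in; it is judged then, once.
Trained networks look in a picture, given as the dict that the camera call returned (one of the last four; its "shot" number tells which), for a name from the list of things; names that differ only in an ending like _2 or _b are one class to them, and where a whole thing is asked for, a point or a joint stands for the part that bears it (a point fixed in the world has none). Each returns a list of dicts, best first, with "conf" (0 to 1); they miss things now and then, are a little off and sometimes report something else, mostly with a low value. They report only what shows in the picture. A call takes as long as a camera call. They do not tell look-alikes from the thing itself.
- recognise(picture, thing): "at" ([column, row] in pixels, amid what is visible of it).
- place_of(picture, thing): "at" ([column, row] in pixels: a listed point, or the origin of a listed thing).
The state is a dict: "clock": time; "joints": joint angles; "joint_vel": joint speeds; "joint_efforts": joint torques, N m; "position": TCP position; "ee_rot": TCP orientation; "contact_force": force on the tool from outside, world axes, zero at the start; "wrist_torque": the same for the moment, N m; "gripper_width": finger opening in mm; "grasp_force": force on a finger pad.
Only numpy, scipy, OpenCV 4.12 (cv2) and the standard library are available. Lean on these libraries where they do the work, as an engineer would, in place of code of your own. Each camera call takes 0.05 s, during which the arm holds its last target. There are 200 camera calls.

## Working session

There is one attempt and no reset: what is moved stays moved. The work goes in short steps, Python scripts to look and compute and a tool call to move; the robot and the scene stay as the last step left them, time stands still between calls to the robot, and variables do not carry over. Pictures are saved under pics/ and viewed, at most 10 in all, crops included, and the job is handed in when it is done.

Besides the shell and the picture viewer there is one more tool, called after "Request:" by a JSON object that holds its "fn" and its "kwargs", one argument or row to a line. carry_out: Moves the arm, as the interface text tells. Its arguments: {"type":"object","properties":{"slide":{"type":"array"},"roll":{"type":"array"},"claw":{"type":"array"}},"required":["slide","roll","claw"]}

```bash
mkdir -p pics; cat > h.py <<'E'
import numpy as np, cv2
from bench import *
def ray(p,at):
    M=np.array(p["mtx"]);xd=(at[0]-M[0,2])/M[0,0];yd=(at[1]-M[1,2])/M[1,1]
    x,y=xd,yd
    for _ in range(30):
        f=1+p["k1"]*(x*x+y*y);x,y=xd/f,yd/f
    T=np.array(p["world_from_camera"]);return T[:3,3],T[:3,:3]@np.array([x,-y,-1.])
def atz(p,at,z):
    o,d=ray(p,at);return o+d*(z-o[2])/d[2]
def depth(p,at):
    z=p["z_map"][int(round(at[1])),int(round(at[0]))];o,d=ray(p,at);return o+d*z
def tri(p,a,q,b):
    A=np.zeros((3,3));c=np.zeros(3);L=[]
    for o,d in(ray(p,a),ray(q,b)):
        d=d/np.linalg.norm(d);P=np.eye(3)-np.outer(d,d);A+=P;c+=P@o
    x=np.linalg.solve(A,c);return x
def save(p,n): cv2.imwrite("pics/"+n,p["img"][:,:,::-1])
E
python3 - <<'E'
from h import *
np.set_printoptions(precision=1,suppress=True)
print(grip_point_offset, read_state())
P={n:get_image(n) for n in("scene","top")}
for n,p in P.items():
    save(p,n+"0.png");print(n,p["k1"],np.array(p["world_from_camera"])[:3,3])
    for t in["switch_box","button_top","lever_grip","lever_hinge","cradle","bar_mid","glue_bottle","spare_bar","parts_bin"]:
        for d in place_of(p,t)[:3]: print(t,np.round(d["at"],1),round(d["conf"],2),depth(p,d["at"]))
E
```

```text
154.70000000000002 {'clock': 0.0, 'joints': array([ 1.4,  0.4,  0. , -0. , -1.2, -0.3]), 'joint_vel': array([-0.,  0.,  0., -0.,  0.,  0.]), 'joint_efforts': array([ -0. , -39.2,  18.8,   4.2,  -0. ,   0. ]), 'position': array([241.4, 576.3, 403.6]), 'ee_rot': array([ 1. , -0.2, -0. ,  0. ]), 'contact_force': array([ 0.2,  0.4, -0.4]), 'wrist_torque': array([-0. , -0. , -0.1]), 'grasp_force': 0.0, 'gripper_width': 85.32180196537024}
scene -0.039859974831641706 [ 964.2 -447.3  972.2]
switch_box [161.8 366.1] 0.73 [ 593.3 -380.5   35.2]
switch_box [157.9 303.5] 0.67 [ 489.  -281.3   53.2]
button_top [158.3 285.3] 0.63 [ 460.1 -248.1   61.5]
button_top [159.6 353. ] 0.6 [ 573.6 -363.4   47. ]
lever_grip [157.1 305.4] 0.75 [ 489.5 -285.4   50.6]
lever_grip [151.8 373.7] 0.5 [ 588.2 -405.5   38.3]
lever_grip [145.5 301.8] 0.48 [ 487.3 -303.3  100.5]
lever_hinge [151.6 307.8] 0.7 [ 484.9 -298.    53.9]
lever_hinge [152.6 373.2] 0.61 [ 589.2 -403.8   39. ]
cradle [289.1 253.2] 0.62 [670.5   6.9  65.8]
bar_mid [293.1 243.9] 0.66 [667.2  29.4  77.4]
bar_mid [359.2 148.6] 0.19 [627.9 461.9  39
[... 271 characters left out ...]
59.9] 0.93 [ 457.5 -263.8   53.9]
switch_box [418.4 221. ] 0.86 [ 572.3 -379.    39.9]
button_top [412.6 220.8] 0.59 [ 572.4 -359.8   45.9]
button_top [378.3 260.9] 0.48 [ 454.7 -251.    58.8]
lever_grip [398.3 251.6] 0.49 [ 479.4 -300.4  103.5]
lever_grip [431.7 214.7] 0.43 [ 591.2 -421.3   36.9]
lever_hinge [396.7 259.9] 0.75 [ 457.2 -308.4   45.3]
lever_hinge [426.5 214.7] 0.58 [ 590.5 -403.    45. ]
cradle [279.2 196.7] 0.64 [640.9  36.7  89.3]
bar_mid [282.1 193.7] 0.75 [649.7  28.3  88.2]
bar_mid [400.6 252.7] 0.34 [ 476.3 -307.6  100.6]
glue_bottle [389.  185.6] 0.86 [ 671.7 -282.9   88.6]
spare_bar [303.5 146.6] 0.8 [803.6 -39.   25. ]
parts_bin [198.4 260.7] 0.66 [459.8 276.5  29.7]
```

View pics/scene0.png

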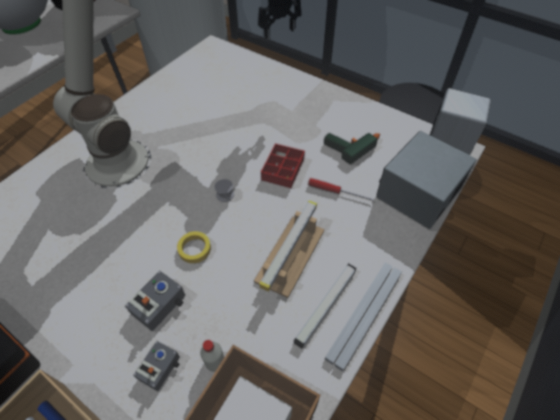

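View pics/top0.png

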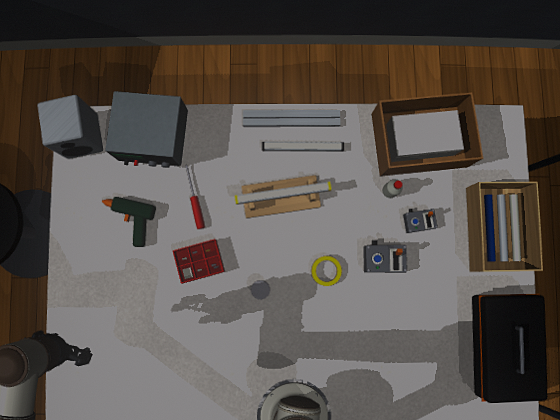

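Scene picture: the larger switch is at about (155,300) in scene and (385,258) in top. The smaller look-alike is at (157,365) and (421,220). The yellow-ended bar in its rests is at (290,245) and (282,192), and the black-ended spare is at (325,305) and (303,146). I choose the larger switch and the bar in the rests, and check both in one close crop.

```bash
python3 - <<'E'
from h import *
np.set_printoptions(precision=1,suppress=True)
s=get_image("scene");t=get_image("top")
a=cv2.resize(s["img"][260:335,115:195],None,fx=5,fy=5,interpolation=3)
b=cv2.resize(t["img"][228:288,350:425],None,fx=5,fy=5,interpolation=3)
h=max(a.shape[0],b.shape[0]);f=lambda i:cv2.copyMakeBorder(i,0,h-i.shape[0],0,0,0)
cv2.imwrite("pics/crop1.png",np.hstack([f(a),f(b)])[:,:,::-1])
def blob(p,x0,x1,y0,y1,hue,smin=120,vmin=60):
    hsv=cv2.cvtColor(p["img"],cv2.COLOR_RGB2HSV)[y0:y1,x0:x1].astype(int)
    m=(hsv[...,0]>=hue[0])&(hsv[...,0]<=hue[1])&(hsv[...,1]>smin)&(hsv[...,2]>vmin)
    n,l,st,c=cv2.connectedComponentsWithStats(m.astype(np.uint8))
    return [(st[i,4],c[i]+[x0,y0]) for i in range(1,n) if st[i,4]>5]
for nm,p,r in(("scene",s,(115,195,260,335)),("top",t,(350,425,228,288))):
    print(nm,"blue",blob(p,*r,(100,125)),"orange",blob(p,*r,(2,18)))
print("scene y",blob(s,250,330,190,300,(22,35),70));print("top y",blob(t,220,345,160,230,(22,35),70))
# depth point clouds: box top and bar top
def cloud(p):
    v,u=np.mgrid[0:420,0:560];M=p["mtx"];xd=(u-M[0,2])/M[0,0];yd=(v-M[1,2])/M[1,1];x,y=xd.copy(),yd.copy()
    for _ in range(30):
        f=1+p["k1"]*(x*x+y*y);x,y=xd/f,yd/f
    T=p["world_from_camera"];d=np.stack([x,-y,-np.ones_like(x)],-1)*p["z_map"][...,None]
    return (d@T[:3,:3].T+T[:3,3])[p["z_map"]>0]
for nm,p in(("scene",s),("top",t)):
    c=cloud(p)
    for lab,lo,hi,z in(("box",(380,-360),(540,-180),(40,57)),("bar",(560,-150),(740,200),(72,95))):
        k=c[((c[:,:2]>lo)&(c[:,:2]<hi)).all(1)&(c[:,2]>z[0])&(c[:,2]<z[1])]
        r=cv2.minAreaRect(k[:,:2].astype(np.float32));print(nm,lab,len(k),np.median(k,0),r)
E
```

```text
scene blue [(np.int32(34), array([160.5, 286. ]))] orange [(np.int32(26), array([144.8, 300.3]))]
top blue [(np.int32(38), array([377.2, 258.2]))] orange [(np.int32(37), array([398.9, 251.4]))]
scene y [(np.int32(8), array([312.9, 202.5])), (np.int32(62), array([263.9, 285.3]))]
top y [(np.int32(30), array([329.2, 185.7])), (np.int32(26), array([236. , 198.9]))]
scene box 1470 [ 471.9 -276.9   50.7] ((464.7399597167969, -273.2525329589844), (122.44486236572266, 81.64698791503906), 89.14690399169922)
scene bar 1071 [658.6  13.3  83.9] ((655.3298950195312, 29.326194763183594), (59.29728317260742, 284.03277587890625), 8.026594161987305)
top box 921 [ 462.4 -272.4   51.6] ((463.2607116699219, -275.8487548828125), (122.13203430175781, 76.47789001464844), 89.26360321044922)
top bar 876 [652.8  27.1  83.3] ((654.252685546875, 26.83452606201172), (58.90985870361328, 277.4434509277344), 8.798027038574219)
```

View pics/crop1.png

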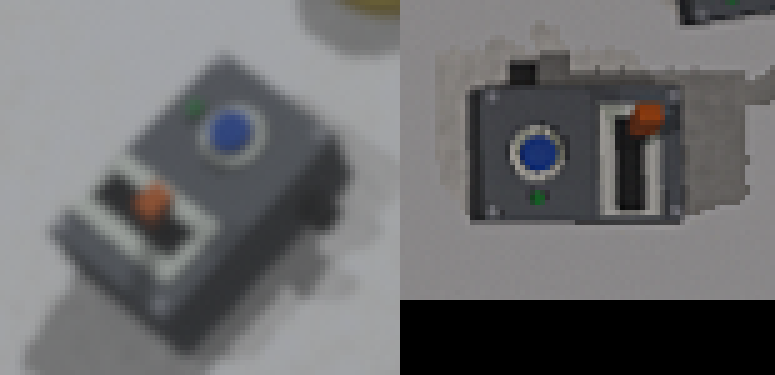

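The crop confirms the larger switch: blue button at top (377,258), and the orange lever at (399,251) leaning to world +x, with its front towards the robot. Next I triangulate.

```bash
python3 - <<'E'
from h import *
from scipy.spatial.transform import Rotation as R
np.set_printoptions(precision=2,suppress=True)
s=get_image("scene");t=get_image("top")
for n,a,b in(("btn",(160.5,286),(377.2,258.2)),("lev",(144.8,300.3),(398.9,251.4)),("barR",(263.9,285.3),(329.2,185.7)),("barL",(312.9,202.5),(236,198.9))):
    print(n,tri(s,a,t,b),atz(s,a,60),atz(t,b,60),atz(s,a,82),atz(t,b,82))
st=read_state();print(st["position"],R.from_quat(st["ee_rot"]).as_matrix(),st["clock"])
E
```

```text
btn [ 463.35 -246.81   58.53] [ 465.08 -246.05   60.  ] [ 462.51 -247.69   60.  ] [ 477.12 -250.9    82.  ] [ 461.96 -243.44   82.  ]
lev [ 480.92 -302.29   97.71] [ 461.   -294.92   60.  ] [ 481.59 -312.28   60.  ] [ 473.14 -298.59   82.  ] [ 480.77 -307.13   82.  ]
barR [ 674.77 -108.14   79.82] [669.4 -99.5  60. ] [ 676.93 -111.27   60.  ] [ 676.51 -107.89   82.  ] [ 673.35 -108.95   82.  ]
barL [638.02 163.23  84.81] [630.87 182.32  60.  ] [639.33 163.28  60.  ] [638.91 167.13  82.  ] [636.28 161.72  82.  ]
[241.49 576.44 404.69] [[ 0.92 -0.39 -0.  ]
 [-0.39 -0.92 -0.  ]
 [ 0.    0.   -1.  ]] 1.2
```

Request:
{"fn": "carry_out", "kwargs": {
  "slide": [
    [0.05, 0.03, 0],
    [0.1, 0.065, 0],
    [0.15, 0.1, 0],
    [0.2, 0.135, 0],
    [0.25, 0.17, 0],
    [0.3, 0.205, 0],
    [0.34, 0.235, 0],
    [0.367, 0.253, 0]
  ],
  "roll": [-3, -6, -9, -12, -15, -18, -21, -23],
  "claw": [0, 0, 0, 0, 0, 0, 0, 0]
}}

```text
clock: 2.2
position: [482.9, 199.2, 405.0]
ee_rot: [1.0, 0.002, 0.0, -0.0]
contact_force: [-0.0, 0.9, -0.1]
gripper_width: -0.3
grasp_force: 0.0
```

Request:
{"fn": "carry_out", "kwargs": {
  "slide": [
    [-0.002, 0.055, 0.018],
    [-0.004, 0.11, 0.036],
    [-0.006, 0.165, 0.054],
    [-0.008, 0.22, 0.072],
    [-0.01, 0.275, 0.09],
    [-0.014, 0.33, 0.108],
    [-0.016, 0.39, 0.126],
    [-0.018, 0.446, 0.14]
  ],
  "roll": [0, 0, 0, 0, 0, 0, 0, 0],
  "claw": [0, 0, 0, 0, 0, 0, 0, 0]
}}

```text
clock: 3.2
position: [466.1, -246.8, 264.3]
ee_rot: [1.0, 0.002, 0.0, 0.0]
contact_force: [1.1, 0.6, 0.8]
gripper_width: 0.3
grasp_force: 0.0
```

```bash
python3 - <<'E'
from h import *
s=get_image("scene");t=get_image("top");st=read_state();print(st["position"],st["clock"])
a=cv2.resize(s["img"][230:330,105:205],None,fx=4,fy=4,interpolation=3)
b=cv2.resize(t["img"][200:300,345:445],None,fx=4,fy=4,interpolation=3)
cv2.imwrite("pics/c2.png",np.hstack([a,b])[:,:,::-1])
E
```

```text
[ 465.35972378 -248.93528829  262.91295496] 3.3
```

View pics/c2.png

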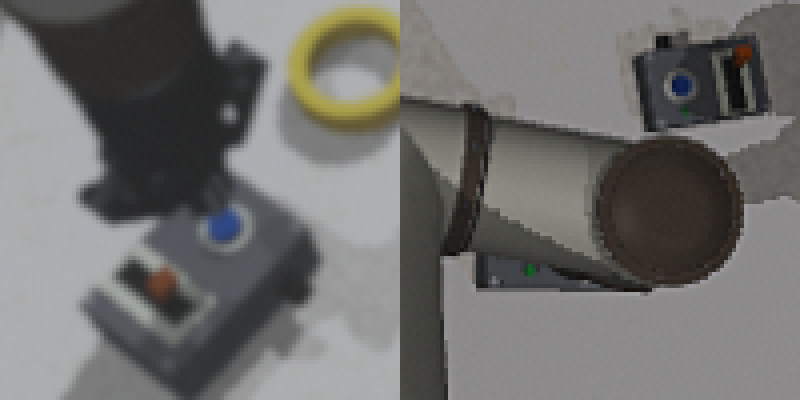

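Crop: the closed fingertips hang just above the blue button (scene crop (222,205)), and the lever is up. I press now.

Request:
{"fn": "carry_out", "kwargs": {
  "slide": [
    [-0.002, -0.002, 0.012],
    [-0.002, -0.002, 0.024],
    [-0.002, -0.002, 0.031],
    [-0.002, -0.002, 0.035],
    [-0.002, -0.002, 0.035]
  ],
  "roll": [0, 0, 0, 0, 0],
  "claw": [0, 0, 0, 0, 0]
}}

```text
clock: 3.92
position: [464.5, -242.3, 229.8]
ee_rot: [1.0, 0.003, -0.0, -0.0]
contact_force: [-1.4, 2.6, 2.4]
gripper_width: -0.1
grasp_force: 1.2
```

Request:
{"fn": "carry_out", "kwargs": {
  "slide": [
    [0, 0, 0.003],
    [0, 0, 0.003]
  ],
  "roll": [0, 0],
  "claw": [0, 0]
}}

```text
clock: 4.18
position: [464.5, -242.7, 227.5]
ee_rot: [1.0, 0.002, 0.001, 0.0]
contact_force: [-1.5, 2.9, 5.6]
gripper_width: 0.0
grasp_force: 3.0
```

```bash
python3 - <<'E'
from h import *
s=get_image("scene");st=read_state();print(st["position"],st["clock"],st["contact_force"])
for _ in range(3):
    st=read_state();print(st["position"],st["contact_force"])
a=cv2.resize(s["img"][250:330,115:195],None,fx=5,fy=5,interpolation=3)
cv2.imwrite("pics/c3.png",a[:,:,::-1])
E
```

```text
[ 464.50392243 -242.67544394  227.4743173 ] 4.225 [-0.71344344  3.47196596  5.97670347]
[ 464.50392243 -242.67544394  227.4743173 ] [-0.71344344  3.47196596  5.97670347]
[ 464.50392243 -242.67544394  227.4743173 ] [-0.71344344  3.47196596  5.97670347]
[ 464.50392243 -242.67544394  227.4743173 ] [-0.71344344  3.47196596  5.97670347]
```

View pics/c3.png

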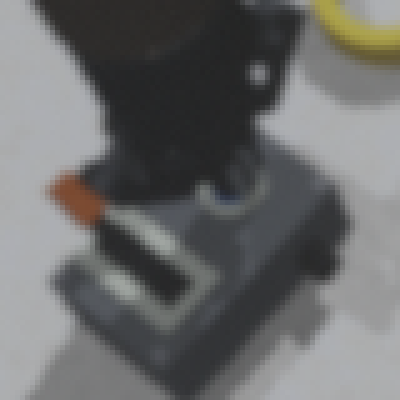

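Crop: the orange lever has dropped towards the front (75,195). Next I retract, go round to its front, and push it up in +x.

Request:
{"fn": "carry_out", "kwargs": {
  "slide": [
    [0, 0, -0.04],
    [0, 0, -0.08],
    [-0.045, 0.03, -0.08],
    [-0.085, 0.059, -0.08],
    [-0.085, 0.059, -0.045],
    [-0.085, 0.059, -0.014],
    [-0.085, 0.059, -0.014]
  ],
  "roll": [0, 0, 0, 0, 0, 0, 0],
  "claw": [0, 0, 0, 0, 0, 0, 0]
}}

```text
clock: 5.1
position: [378.7, -302.2, 239.0]
ee_rot: [1.0, 0.002, -0.002, -0.001]
contact_force: [0.0, -0.3, -0.6]
gripper_width: -0.1
grasp_force: 0.0
```

```bash
python3 - <<'E'
from h import *
s=get_image("scene");st=read_state();print(st["position"],st["clock"],st["contact_force"])
a=cv2.resize(s["img"][250:350,95:195],None,fx=5,fy=5,interpolation=3)
cv2.imwrite("pics/c4.png",a[:,:,::-1])
E
```

```text
[ 379.58879669 -302.43461394  240.41264438] 5.15 [-0.07327675  0.28075777  0.17801242]
```

View pics/c4.png

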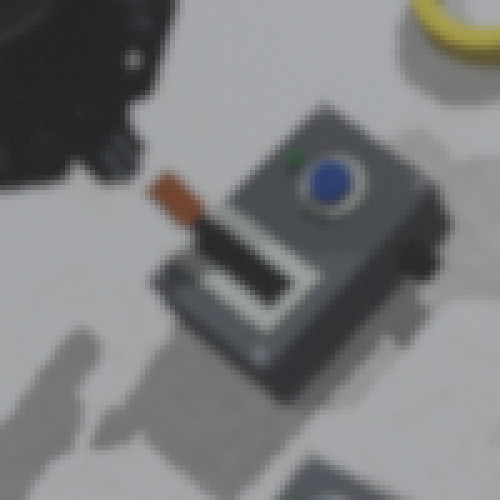

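Crop: the button has popped back out, the lever is down at (178,198), and the fingertips at (125,160) are in front of its end. I push.

Request:
{"fn": "carry_out", "kwargs": {
  "slide": [
    [0.015, 0, 0],
    [0.025, 0, 0],
    [0.035, 0, 0],
    [0.045, 0, 0],
    [0.055, 0, 0],
    [0.064, 0, 0],
    [0.072, 0, 0],
    [0.072, 0, 0]
  ],
  "roll": [0, 0, 0, 0, 0, 0, 0, 0],
  "claw": [0, 0, 0, 0, 0, 0, 0, 0]
}}

```text
clock: 6.15
position: [452.1, -301.8, 240.4]
ee_rot: [1.0, 0.002, -0.0, -0.0]
contact_force: [-0.0, -0.4, -0.9]
gripper_width: 0.1
grasp_force: 0.0
```

```bash
python3 - <<'E'
from h import *
s=get_image("scene");st=read_state();print(st["position"],st["clock"],st["contact_force"])
a=cv2.resize(s["img"][250:350,95:195],None,fx=5,fy=5,interpolation=3)
cv2.imwrite("pics/c5.png",a[:,:,::-1])
E
```

```text
[ 451.56892525 -301.78085437  240.31196152] 6.2 [ 0.70611753  0.03027667 -0.45400736]
```

View pics/c5.png

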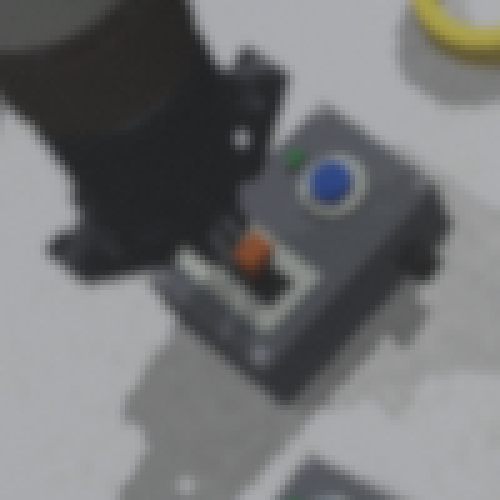

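Crop: the lever is up again, grip at scene (145.6,300.4) against (144.8,300.3) at the start. I back off along -x, lift, and measure it again.

Request:
{"fn": "carry_out", "kwargs": {
  "slide": [
    [-0.02, 0, 0],
    [-0.05, 0, 0],
    [-0.05, 0, -0.04],
    [-0.05, 0, -0.09]
  ],
  "roll": [0, 0, 0, 0],
  "claw": [0, 0, 0, 0.03]
}}

```text
clock: 6.7
position: [400.5, -302.0, 330.5]
ee_rot: [1.0, 0.002, -0.002, -0.001]
contact_force: [1.7, 0.3, 0.1]
gripper_width: 16.9
grasp_force: 0.0
```

```bash
python3 - <<'E'
from h import *
s=get_image("scene");st=read_state();print(st["position"],st["clock"],st["joints"])
hsv=cv2.cvtColor(s["img"],cv2.COLOR_RGB2HSV)[260:335,115:195].astype(int)
m=(hsv[...,0]>=2)&(hsv[...,0]<=18)&(hsv[...,1]>120)&(hsv[...,2]>60)
n,l,q,c=cv2.connectedComponentsWithStats(m.astype(np.uint8));print(q[1:,4],c[1:]+[115,260])
E
```

```text
[ 402.48621605 -303.06181932  338.44216628] 6.75 [-0.32192209  0.23975504 -0.38603086  0.00351604 -0.9341289   1.89684271]
[24] [[144.70833333 300.33333333]]
```

The lever reads the same as at the start, at (144.7,300.3), so it is up and free. Now to the bar, turning the tool by 82° so the fingers close across it.

Request:
{"fn": "carry_out", "kwargs": {
  "slide": [
    [0.03, -0.04, 0],
    [0.06, -0.08, 0],
    [0.095, -0.122, 0],
    [0.127, -0.165, 0],
    [0.16, -0.206, 0],
    [0.19, -0.248, 0],
    [0.222, -0.29, 0],
    [0.254, -0.33, 0]
  ],
  "roll": [10, 20, 30, 40.5, 51, 61.5, 72, 82],
  "claw": [0.06, 0.06, 0.06, 0.06, 0.06, 0.06, 0.06, 0.06]
}}

```text
clock: 7.75
position: [654.5, 30.4, 330.1]
ee_rot: [0.754, -0.656, -0.0, 0.0]
contact_force: [1.1, -1.4, 0.5]
gripper_width: 60.2
grasp_force: 0.0
```

Request:
{"fn": "carry_out", "kwargs": {
  "slide": [
    [0, 0, 0.02],
    [0, 0, 0.02]
  ],
  "roll": [0, 0],
  "claw": [0.06, 0.06]
}}

```text
clock: 8.0
position: [653.3, 29.3, 308.0]
ee_rot: [0.756, -0.654, -0.002, 0.002]
contact_force: [0.2, 0.8, 0.3]
gripper_width: 60.3
grasp_force: 0.0
```

```bash
python3 - <<'E'
from h import *
from scipy.spatial.transform import Rotation as R
s=get_image("scene");st=read_state();print(st["position"],st["clock"],st["gripper_width"],R.from_quat(st["ee_rot"]).as_matrix().round(3))
a=cv2.resize(s["img"][180:310,230:350],None,fx=4,fy=4,interpolation=3)
cv2.imwrite("pics/c6.png",a[:,:,::-1])
E
```

```text
[653.58874929  28.86727849 309.50495537] 8.05 59.985567212860055 [[ 0.144 -0.99  -0.003]
 [-0.99  -0.144 -0.001]
 [ 0.     0.003 -1.   ]]
```

View pics/c6.png

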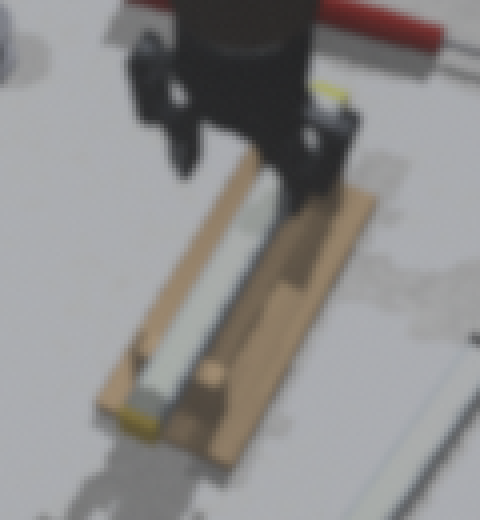

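Crop: the fingers straddle the yellow-ended bar at mid-length, (185,170) and (315,180), parallel to it. I descend and grip.

Request:
{"fn": "carry_out", "kwargs": {
  "slide": [
    [0, -0.002, 0.03],
    [0, -0.002, 0.06],
    [0, -0.002, 0.083],
    [0, -0.002, 0.083],
    [0, -0.002, 0.083],
    [0, -0.002, 0.083],
    [0, -0.002, 0.083],
    [0, -0.002, 0.083]
  ],
  "roll": [0, 0, 0, 0, 0, 0, 0, 0],
  "claw": [0.06, 0.06, 0.06, 0.06, 0.0, 0.0, 0.0, 0.0]
}}

```text
clock: 9.05
position: [656.1, 29.2, 229.7]
ee_rot: [0.756, -0.654, 0.001, -0.001]
contact_force: [-2.3, 0.2, 6.2]
gripper_width: 22.8
grasp_force: 60.7
```

Request:
{"fn": "carry_out", "kwargs": {
  "slide": [
    [0, 0, -0.005],
    [0, 0, -0.015],
    [0, 0, -0.03],
    [0, 0, -0.05],
    [0, 0, -0.07],
    [0, 0, -0.09],
    [0, 0, -0.11],
    [0, 0, -0.12]
  ],
  "roll": [0, 0, 0, 0, 0, 0, 0, 0],
  "claw": [0, 0, 0, 0, 0, 0, 0, 0]
}}

```text
clock: 10.05
position: [656.1, 29.4, 349.8]
ee_rot: [0.756, -0.654, 0.001, -0.001]
contact_force: [0.1, -0.7, -4.1]
gripper_width: 22.8
grasp_force: 59.5
```

Request:
{"fn": "carry_out", "kwargs": {
  "slide": [
    [0, 0, 0],
    [0, 0, 0],
    [0, 0, 0],
    [0, 0, 0],
    [0, 0, 0],
    [0, 0, 0]
  ],
  "roll": [0, 0, 0, 0, 0, 0],
  "claw": [0, 0, 0, 0, 0, 0]
}}

```text
clock: 10.8
position: [656.0, 29.3, 347.6]
ee_rot: [0.756, -0.654, -0.0, 0.0]
contact_force: [0.6, -0.2, -3.0]
gripper_width: 22.8
grasp_force: 59.5
```

```bash
python3 - <<'E'
from h import *
np.set_printoptions(precision=2,suppress=True)
s=get_image("scene");t=get_image("top");st=read_state();print(st)
def B(p,x0,x1,y0,y1):
    h=cv2.cvtColor(p["img"],cv2.COLOR_RGB2HSV)[y0:y1,x0:x1].astype(int)
    m=(h[...,0]>=22)&(h[...,0]<=35)&(h[...,1]>70)&(h[...,2]>60)
    n,l,q,c=cv2.connectedComponentsWithStats(m.astype(np.uint8));return [(q[i,4],c[i]+[x0,y0]) for i in range(1,n) if q[i,4]>5]
a=B(s,210,340,140,290);b=B(t,215,350,150,230);print(a,b)
for x in a:
    for y in b: print(x[1],y[1],tri(s,x[1],t,y[1]))
cv2.imwrite("pics/c7.png",cv2.resize(s["img"][130:310,120:360],None,fx=3,fy=3,interpolation=3)[:,:,::-1])
h=cv2.cvtColor(s["img"],cv2.COLOR_RGB2HSV)[260:335,115:195].astype(int)
m=(h[...,0]>=2)&(h[...,0]<=18)&(h[...,1]>120)&(h[...,2]>60);print(np.argwhere(m).mean(0)+[260,115])
E
```

```text
{'clock': 10.9, 'joints': array([ 0.29,  0.48,  0.01, -0.  , -1.1 , -0.15]), 'joint_vel': array([-0., -0.,  0.,  0.,  0., -0.]), 'joint_efforts': array([ -0.  , -45.17,  19.35,   4.5 ,  -0.  ,   0.  ]), 'position': array([655.99,  29.36, 347.71]), 'ee_rot': array([ 0.76, -0.65, -0.  , -0.  ]), 'contact_force': array([-0.65, -0.82, -3.43]), 'wrist_torque': array([-0.03, -0.01, -0.  ]), 'grasp_force': 59.547380805015564, 'gripper_width': 23.085715587129275}
[(np.int32(17), array([313.94, 172.65])), (np.int32(69), array([263.29, 261.3 ]))] [(np.int32(30), array([333.3, 178.4]))]
[313.94 172.65] [333.3 178.4] [683.88 -50.22 426.6 ]
[263.29 261.3 ] [333.3 178.4] [ 676.56 -107.21  193.92]
[300.35 144.77]
```

View pics/c7.png

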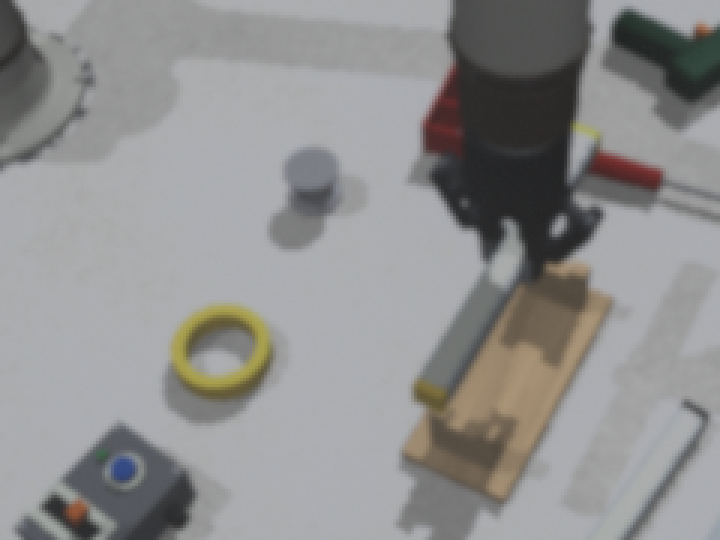

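The bar hangs level and clear of the rests: its near end has risen about 114 mm and the TCP 118 mm. The lever is up and the button is out.

```bash
python3 -c "
from bench import *
print(job_done())"
```

```text
the job is handed in; nothing more can be done
None
```

I pressed the test button, pushed the lever back up and let go of it, and handed the job in with the LED bar held level and still about 118 mm above its rests; the hand-in returned no verdict.

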